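Slide a phone under the spring clip of a repair holder

TASK

Slide the black phone home in its repair holder: press the clip's long lever down with one fingertip so that the clip's nose lifts, and while holding it down push the phone by its rear edge with the other fingertip, under the nose and fully home against the end stop. Keep the lever down until the phone is home, then draw back from its edge and let go, so that the clip springs down onto the phone, and move clear. Do not pick up the phone or lift it off the bed, and leave the spool, battery and pen where they are.

Things in the scene. Friction and masses are not known exactly. Their poses are not given: they have to be found in the camera images.
- holder: Fixed aluminium phone holder with a steel rocker clip. Origin on the bench under the middle of the phone's home place; x = push direction (to the end stop), y left (to the lever), z up. Bed top 10 mm above the bench, x -70 to +80, y -43 to +43 mm; guides 6 mm high, 75 mm apart. Foot plate 4 mm thick under shaft and lever: x -168 to +80, y +33 to +95 mm. Behind the bed is bare bench.
- end_stop (a point): Middle of the end stop's face, at the bed's surface: holder x = +73, y = 0, z = 10 mm. The stop is 10 mm high above the bed and 62 mm wide.
- shaft (a point): Point on the axis of the clip's shaft (6 mm thick, along the holder's x, y = +48 mm, 22 mm above the bench), at x = 0. Three bearing blocks, 10 mm along x, 14 mm wide, tops 29 mm above the bench, hold it at x = -158, -35 and +72 mm.
- clip (a joint): Turn of the rocker clip, rad. 0: at rest, nose 1 mm above the bed, in the phone's way. 0.32: lever pressed fully down on a rigid stop, nose 15 mm above the bed. From 0.18 up the nose clears the phone; about 0.16 when it rests on the phone. A spring returns it: the middle of the lever takes about 4 N to press fully.
- lever (a point): Middle of the top of the clip's lever: polished steel plate, 88 mm along holder x (-148 to -60 mm), 32 mm wide. At rest it slopes up to the left by 0.32 rad, this point 22 mm above the bench. Pressed fully it is level, top 13 mm above the bench (level with the phone's rear edge, which spans 10 to 18 mm), over holder y +59 to +91 mm. A fingertip slides easily along it.
- nose (a point): Underside of the clip's nose: a round steel bar 10 mm thick and 14 mm long along the holder's x (x +43 to +57 mm), about 5 mm left of the bed's centre line.
- phone: Black phone, screen up on the bed between the guides, 146 mm along x, 71 mm along y, 8 mm thick, about 0.16 kg. Origin: centre of its underside, axes along the holder's. At the start its front edge is 4 to 14 mm short of the nose and its rear overhangs the bed. Home: front edge against the end stop, origin at holder x = 0, rear edge at holder x = -73 mm.
- spool: Bystander: solder spool, 55 mm wide, 44 mm high, standing on the bench to the right of the holder; origin at the centre of its underside.
- battery: Bystander: flat black battery 85x44x5 mm, on the bench to the right of the holder; origin at the centre of its underside.
- pen: Bystander: marker pen 127 mm long, 10 mm thick, lying on the bench to the left of the holder; origin at the middle of its underside.
There are look-alikes about, which are no part of the job. There is more than one size of the phone; the one meant has the size given above.

How it is judged:
By the outcome, as a careful person would: the job done as asked, in the order asked, and still so for the second after the job is handed in, with the robot touching nothing.
It also fails if it takes over 42 s, if anything falls off the work surface, if the arm or the gripper's body presses on something with over 40 N, if the wrist force passes 120 N, or if a joint passes its speed limit or range.

ROBOT

A 7-joint arm with a two-finger parallel gripper is mounted at the origin on a cart in front of the work surface, level with it; the furniture and walls round the work are solid. World frame = base frame: x ahead of the robot, y to its left, z up, the work surface at z = 0. Lengths are in m, angles in rad, forces in N, time in s.
With the tool pointing down it reaches from about 0.425 to 0.875 m from the base axis. Payload 4.7 kg.
Tool frame: the origin (TCP) lies on the centre line of the jaws, within the pads' length; the fingertips stand 8 mm ahead of it and the grasp point (between the pads) lies 11 mm behind it; z points along the fingers, y is the direction in which the jaws open and shut (so a half turn about z gives the same grasp; the last joint's range is limited). The gripper opens to 87 mm and grips with 3 to 60 N. Pads are 19 mm wide; open, the fingers measure 117 mm over their backs; the gripper's body (75 mm by 190 mm) begins 51 mm behind the grasp point.
Start: joints at [-1.133, 0.321, -0.07, 1.45, 0.023, 1.371, -0.057], TCP at [0.267, 0.593, 0.199] pointing down, gripper open.
Joint ranges: [-2.86, 2.86], [-0.3, 2.09], [-1.38, 1.24], [0.06, 2.45], [-1.56, 4.7], [0.09, 2.05], [-2.69, 2.69]. Speed limits (rad/s): [2.57, 2.57, 3.14, 3.14, 3.14, 3.14, 3.14].

INTERFACE

Orientations are given as a rotation vector (axis times angle).
In Python, from bench import ctrl, cams, workorder gives the robot as it stands. The module is installed in compiled form; this text tells all that it offers.
- The arm moves only by the tool carry_out, never from a script. Its argument "rows" is a list of rows, each an object with "offset": the shift along the tool's x, y, z in m, a list of three; "rot": the turn, a rotation vector about the tool's x, y, z in degrees, a list of three; "gripper": the opening, from 0 (shut) to 1 (fully open). In form: [{"offset": [dx, dy, dz], "rot": [rx, ry, rz], "gripper": gripper}, ...]. A call has 1 to 10 rows; each row shifts and turns the commanded pose from where the row before left it, along the tool's axes as they then stand; what a row does not reach is not made up. A row lasts 1/8 s, in which the tool goes at most 62.5 mm and 10.7 degrees, less where a joint would pass 70% of its speed; a pose out of reach is approached as far as the arm can. A call is refused whole if a number of a shift passes 0.0625 or a number of a turn 10.7, either way. A call with a gripper value outside its range is refused whole. The fingers move at their own pace and stop on an object; "grip_force" is the grip in N (left out, the last holds). Time passes only in rows, so rows that do not move let the fingers close. It gives the time, the measured TCP pose, the force and the opening at its end, in the units of the state.
- ctrl.get_state(): the state, without advancing time (a new reading comes with each control period).
- cams.get_image(name): name is "side" or "top"; returns a dict with "img" (420x560x3 uint8, red, green, blue), "vfov" (degrees; the focal length in pixels is half the picture's height over the tangent of half this angle, whatever the lens; pixels are square), "cx", "cy" (the principal point, pixels), "R" (3x3) and "t" (3): a world point X has camera coordinates R X + t. Camera axes: x right, y down, z forward; pixel columns grow to the right and rows downward; lengths in m; the calibration is good to about 2 mm. A picture is of the moment at which its call begins. There is no depth.
- workorder.close_job(): hands the job in, once; it reports no verdict.
The state is a dict: "time": time; "joint_positions": joint angles; "qd": joint speeds; "joint_torque": joint torques, N m; "position": TCP position; "tool_rot": TCP orientation; "ft_force": force on the tool from outside, world axes, zero at the start; "torque": the same for the moment, N m; "grip_width": opening from 0.0 (shut) to 1.0 (fully open).
Only numpy, scipy, OpenCV 4.12 (cv2) and the standard library are available. Lean on these libraries where they do the work, as an engineer would, in place of code of your own. Each camera call takes 0.05 s, during which the arm holds its last target.

## Working session

There is one attempt and no reset: what is moved stays moved. The work goes in short steps, Python scripts to look and compute and a tool call to move; the robot and the scene stay as the last step left them, time stands still between calls to the robot, and variables do not carry over. Pictures are saved under pics/ and viewed, and the job is handed in when it is done.

Besides the shell and the picture viewer there is one more tool, called after "Emit:" as name([rows], argument=value, ...), one row to a line, values as JSON. carry_out: Moves the arm, as the interface text tells. Its arguments: {"type":"object","properties":{"rows":{"type":"array"},"grip_force":{"type":"number"}},"required":["rows"]}

```bash
mkdir -p pics
python3 - <<'E'
from bench import ctrl,cams
import cv2,numpy as np
s=ctrl.get_state();print(s['time'],s['position'],s['tool_rot'],s['ft_force'],s['grip_width'])
for n in('side','top'):
    d=cams.get_image(n);cv2.imwrite(f'pics/{n}0.png',d['img'][:,:,::-1]);np.savez(n+'0.npz',**d)
    print(n,d['vfov'],d['cx'],d['cy'],np.round(d['R'],4).tolist(),d['t'],(-d['R'].T@d['t']), [k for k in d])
E
```

```text
0.0 [0.26709232 0.59192331 0.19823858] [-6.60626541e-01 -3.07102618e+00  3.03782812e-03] [ 0.72219684 -0.50561475 -1.04806268] 1.0010650038895312
side 50.84970949039935 277.64644448434143 214.2514044248327 [[0.8682, -0.4962, 0.0031], [-0.2707, -0.4787, -0.8352], [0.4159, 0.7243, -0.5499]] [-0.45225927  0.2325321   0.63701316] [ 0.19064169 -0.57448832  0.54590687] ['img', 'vfov', 'cx', 'cy', 'R', 't']
top 48.46700140176265 277.8787950287955 214.82130013929182 [[0.0088, -0.9999, 0.0092], [-0.9927, -0.0099, -0.1205], [0.1206, -0.0081, -0.9927]] [0.03397461 0.54359587 0.84531436] [0.43737107 0.04615652 0.90431368] ['img', 'vfov', 'cx', 'cy', 'R', 't']
```

View pics/side0.png

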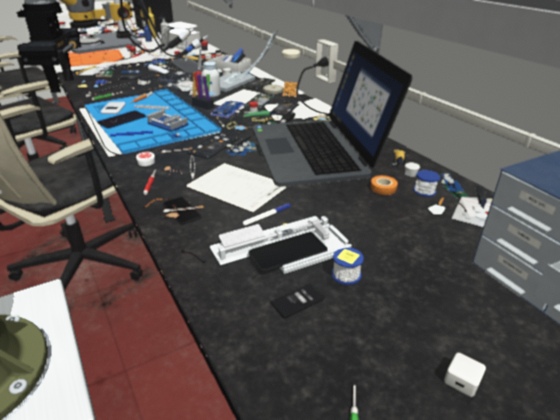

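View pics/top0.png

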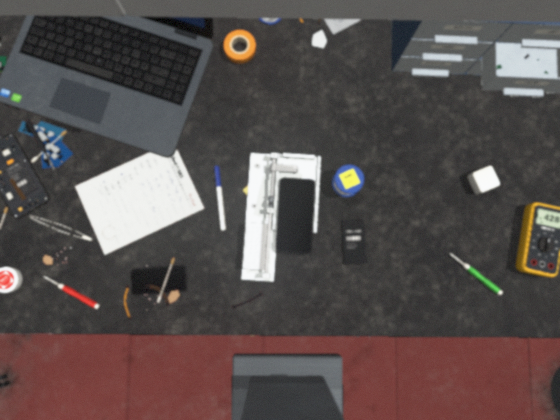

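```bash
cat > h.py <<'E'
import numpy as np,cv2
def load(n):return dict(np.load(n+'.npz'))
def f(d):return d['img'].shape[0]/2/np.tan(np.radians(float(d['vfov'])/2))
def ray(d,u,v,z):
    c=-d['R'].T@d['t'];r=d['R'].T@np.array([(u-d['cx'])/f(d),(v-d['cy'])/f(d),1]);return c+r*(z-c[2])/r[2]
def proj(d,X):
    p=d['R']@np.asarray(X,float)+d['t'];return np.array([d['cx']+f(d)*p[0]/p[2],d['cy']+f(d)*p[1]/p[2]])
def crop(d,x0,y0,x1,y1,s,name):
    c=cv2.resize(d['img'][y0:y1,x0:x1,::-1],None,fx=s,fy=s,interpolation=cv2.INTER_CUBIC)
    for u in range((x0+9)//10*10,x1,10):
        cv2.line(c,(int((u-x0+.5)*s),0),(int((u-x0+.5)*s),6 if u%50 else 14),(0,0,255),1)
        if u%20==0: cv2.putText(c,str(u),(int((u-x0+.5)*s)-10,24),0,.35,(0,0,255))
    for v in range((y0+9)//10*10,y1,10):
        cv2.line(c,(0,int((v-y0+.5)*s)),(6 if v%50 else 14,int((v-y0+.5)*s)),(0,0,255),1)
        if v%20==0: cv2.putText(c,str(v),(14,int((v-y0+.5)*s)+4),0,.35,(0,0,255))
    cv2.imwrite('pics/'+name+'.png',c)
E
python3 - <<'E'
from h import *
crop(load('top0'),205,140,375,295,3.8,'top0c')
crop(load('side0'),200,195,380,325,4.2,'side0c')
E
```

```text
(no output)
```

View pics/top0c.png

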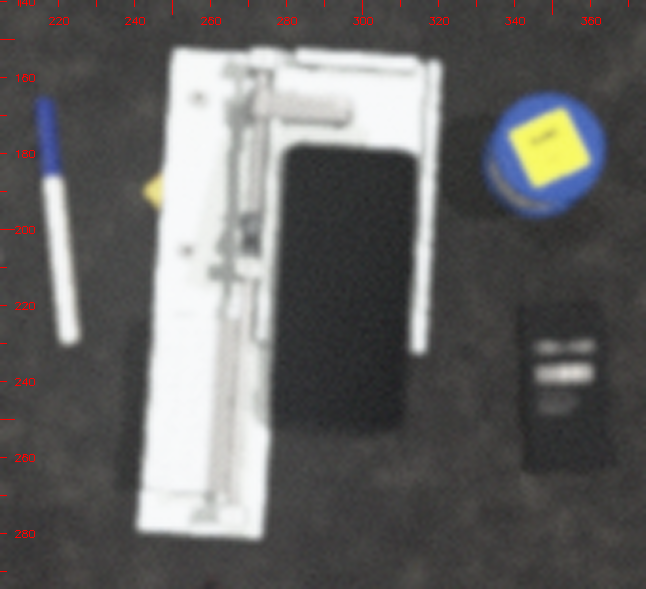

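View pics/side0c.png

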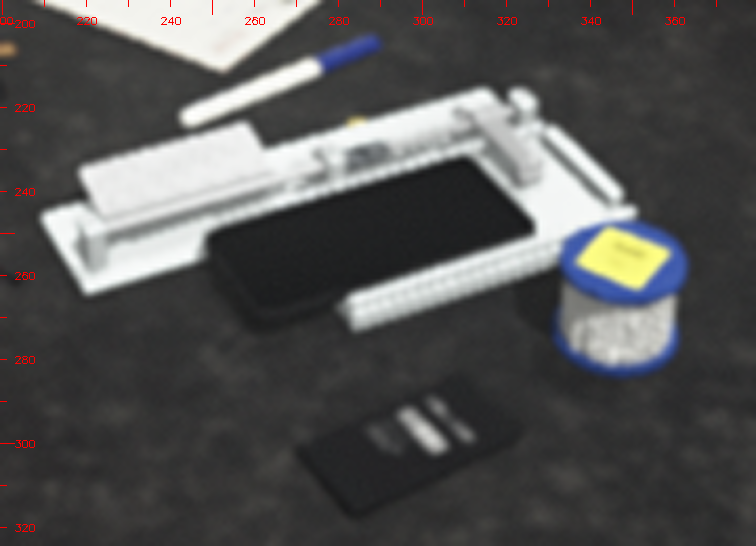

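Run:
```python
from h import *
d=load('top0')
g=cv2.cvtColor(d['img'],cv2.COLOR_RGB2GRAY).astype(float)
m=(g>150).astype(np.uint8)
def edge_row(v,lo,hi,th=130,rise=True):
    r=g[v,lo:hi];
    for i in range(len(r)-1):
        if (r[i]<th<=r[i+1]) if rise else (r[i]>=th>r[i+1]): return lo+i+(th-r[i])/(r[i+1]-r[i])
def edge_col(u,lo,hi,th=130,rise=True):
    r=g[lo:hi,u]
    for i in range(len(r)-1):
        if (r[i]<th<=r[i+1]) if rise else (r[i]>=th>r[i+1]): return lo+i+(th-r[i])/(r[i+1]-r[i])
# left foot edge
L=[ray(d,edge_row(v,232,262),v,.004)[:2] for v in list(range(160,180,3))+list(range(200,275,4))]
N=[ray(d,u,edge_col(u,265,290,rise=False),.004)[:2] for u in range(246,270,3)]
F=[ray(d,u,edge_col(u,143,165),.004)[:2] for u in range(254,264,3)]
def line(P):
    vx,vy,x,y=cv2.fitLine(np.array(P,np.float32),cv2.DIST_HUBER,0,.001,.001).ravel();p=np.array([x,y]);dr=np.array([vx,vy]);return p,dr,np.abs((np.array(P)-p)@[-vy,vx]).max()
def inter(a,b):
    t=np.linalg.solve(np.c_[a[1],-b[1]],b[0]-a[0]);return a[0]+a[1]*t[0]
l,n,f_=line(L),line(N),line(F)
for q in(l,n,f_):print(q[0],np.degrees(np.arctan2(q[1][1],q[1][0])),q[2])
cn,cf=inter(l,n),inter(l,f_);print('near-left',cn,'far-left',cf,'len',np.linalg.norm(cf-cn))
ex=(cf-cn)/np.linalg.norm(cf-cn);ey=np.array([-ex[1],ex[0]]);print('yaw',np.degrees(np.arctan2(ex[1],ex[0])))
mid=(cn+cf)/2; O=mid-ex*(-.044)-ey*.095;print('O',O)
# phone edges top z=.018
T=60
g2=g
R=[];
rear=[ray(d,u,edge_col(u,240,262,th=47),.018)[:2] for u in range(282,306,4) if edge_col(u,240,262,th=47)]
front=[ray(d,u,edge_col(u,170,186,th=120,rise=False),.018)[:2] for u in range(284,312,4)]
H=lambda P:np.array([[ (p-O)@ex,(p-O)@ey] for p in np.array(P)])
print('rear',H(rear).round(4).tolist());print('front',H(front).round(4).tolist())
def W(x,y,z):return [*(O+ex*x+ey*y),z]
np.savez('hold.npz',O=O,ex=ex,ey=ey)
for n in('top','side'):
    d=load(n+'0')
    for P in [[(-.168,.095,.004),(.08,.095,.004),(.08,.033,.004),(-.168,.033,.004)],[(-.148,.057,.017),(-.148,.088,.027),(-.06,.088,.027),(-.06,.057,.017)],[(-.07,-.043,.01),(.08,-.043,.01),(.08,.043,.01),(-.07,.043,.01)],[(.073,-.031,.02),(.073,.031,.02)]]:
        q=[proj(d,W(*p)) for p in P]
        for a,b in zip(q,q[1:]+q[:1]): cv2.line(d['img'],tuple(np.int32(np.round(a*16))),tuple(np.int32(np.round(b*16))),(255,0,0),1,cv2.LINE_AA,4)
    crop(d,*((205,140,375,295,3.8) if n=='top' else (200,195,380,325,4.2)),n+'0ov')
```

```text
[0.5707356  0.10145239] -2.9509897 0.0007758401438329274
[0.41965285 0.07856645] 86.95753 0.0002980970470627732
[0.6707294  0.07822044] 85.92912 9.19815032335773e-05
near-left [0.42127877 0.1091569 ] far-left [0.67201126 0.09623162] len 0.2510654
yaw -2.9509904
O [0.585696   0.00555503]
rear [[-0.0923, 0.0204], [-0.0962, 0.0126], [-0.091, 0.0052], [-0.0918, -0.0024], [-0.1111, -0.0111], [-0.1132, -0.0188]]
front [[0.0308, 0.0238], [0.0308, 0.0161], [0.0312, 0.0084], [0.0309, 0.0006], [0.0308, -0.0072], [0.0304, -0.0149], [0.0307, -0.0227]]
```

View pics/top0ov.png

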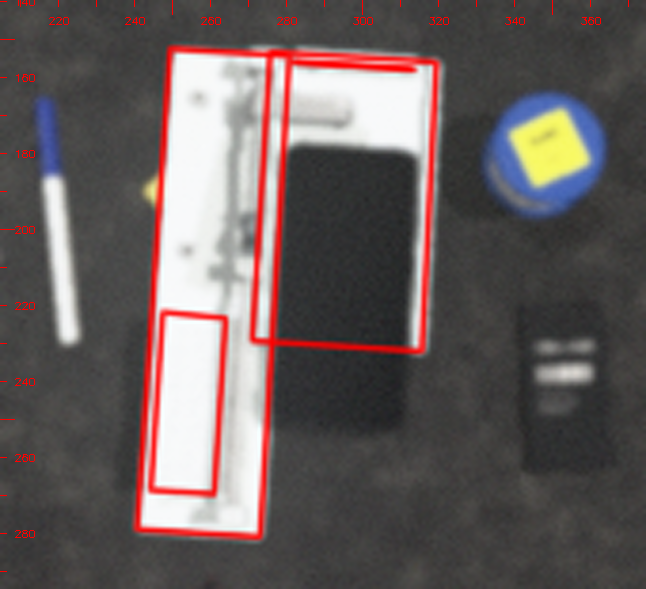

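View pics/side0ov.png

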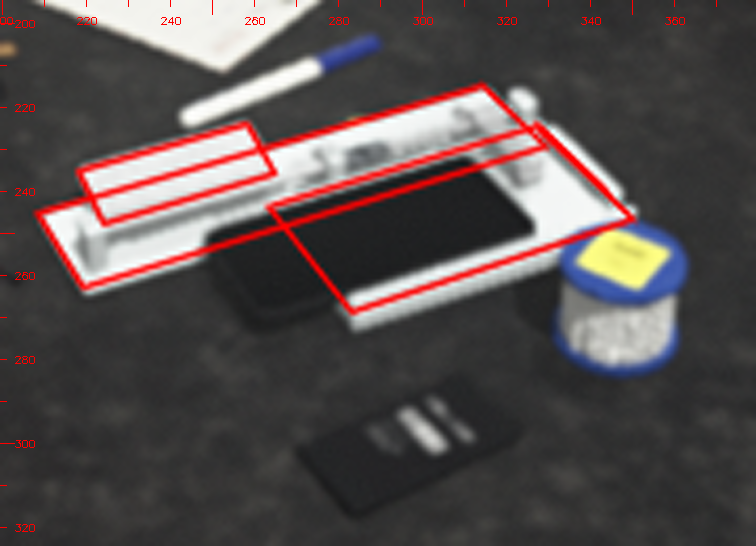

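```bash
cat >> h.py <<'E'
from scipy.spatial.transform import Rotation as Ro
def st(target=None):
    from bench import ctrl
    h=np.load('hold.npz');O,ex,ey=h['O'],h['ex'],h['ey']
    s=ctrl.get_state();p=s['position'];R=Ro.from_rotvec(s['tool_rot']).as_matrix()
    H=[(p[:2]-O)@ex,(p[:2]-O)@ey,p[2]]
    print('t',s['time'],'holder xyz',np.round(H,4),'tip z',round(p[2]-.008,4),'F',np.round(s['ft_force'],1),'w',s['grip_width'])
    Y=np.r_[ey,0];Rt=np.c_[np.r_[-ex,0],Y,[0,0,-1]]
    print('turn needed deg (tool)',np.degrees(Ro.from_matrix(R.T@Rt).as_rotvec()).round(2))
    if target is not None:
        w=np.r_[O+ex*target[0]+ey*target[1],target[2]]
        print('shift tool',(R.T@(w-p)).round(4),'shift in aligned frame',(Rt.T@(w-p)).round(4))
E
python3 -c "
from h import *
st([-.134,.0385,.15])"
```

```text
t 0.1 holder xyz [-0.3483  0.5692  0.1984] tip z 0.1904 F [-0.2 -0.7 -0.2] w 0.998533150278753
turn needed deg (tool) [-1.000e-01 -1.000e-02 -2.133e+01]
shift tool [-0.3927 -0.4163  0.0491] shift in aligned frame [-0.2143 -0.5307  0.0484]
```

Emit:
carry_out([
  {"offset": [0, 0, 0], "rot": [0, 0, -10.6], "gripper": 0.65},
  {"offset": [0, 0, 0], "rot": [0, 0, -10.6], "gripper": 0.65},
  {"offset": [-0.021, -0.053, 0], "rot": [0, 0, 0], "gripper": 0.65},
  {"offset": [-0.021, -0.053, 0], "rot": [0, 0, 0], "gripper": 0.65},
  {"offset": [-0.021, -0.053, 0], "rot": [0, 0, 0], "gripper": 0.65},
  {"offset": [-0.021, -0.053, 0], "rot": [0, 0, 0], "gripper": 0.65},
  {"offset": [-0.021, -0.053, 0], "rot": [0, 0, 0], "gripper": 0.65},
  {"offset": [-0.021, -0.053, 0], "rot": [0, 0, 0], "gripper": 0.65},
  {"offset": [-0.021, -0.053, 0], "rot": [0, 0, 0], "gripper": 0.65},
  {"offset": [-0.021, -0.053, 0], "rot": [0, 0, 0], "gripper": 0.65},
])

```text
time: 1.35
position: [0.4124, 0.1582, 0.1992]
tool_rot: [0.084, 3.14, 0.0]
ft_force: [0.6, -0.1, 0.3]
grip_width: 0.646
```

```bash
python3 -c "
from h import *
st([-.134,.0385,.08])"
```

```text
t 1.35 holder xyz [-0.1809  0.1435  0.1992] tip z 0.1912 F [ 0.6 -0.1  0.3] w 0.6464385798395451
turn needed deg (tool) [ 0.01  0.   -0.12]
shift tool [-0.0471 -0.1049  0.1192] shift in aligned frame [-0.0469 -0.105   0.1192]
```

Emit:
carry_out([
  {"offset": [-0.0157, -0.035, 0.03], "rot": [0, 0, 0], "gripper": 0.65},
  {"offset": [-0.0157, -0.035, 0.03], "rot": [0, 0, 0], "gripper": 0.65},
  {"offset": [-0.0157, -0.035, 0.03], "rot": [0, 0, 0], "gripper": 0.65},
  {"offset": [0, 0, 0.029], "rot": [0, 0, 0], "gripper": 0.65},
  {"offset": [0, 0, 0], "rot": [0, 0, 0], "gripper": 0.65},
  {"offset": [0, 0, 0], "rot": [0, 0, 0], "gripper": 0.65},
])

```text
time: 2.1
position: [0.4541, 0.0533, 0.0812]
tool_rot: [0.083, 3.14, 0.001]
ft_force: [-0.5, 0.1, 0.5]
grip_width: 0.648
```

```bash
cat > snap.py <<'E'
import sys
from h import *
from bench import cams
t=sys.argv[1]
for n in('top','side'):
    d=cams.get_image(n);np.savez(n+t+'.npz',**d)
    crop(d,*((205,140,375,295,3.8) if n=='top' else (200,175,380,310,4.2)),n+t)
E
python3 snap.py 1; python3 -c "
from h import *
st([-.134,.0385,.04])"
```

```text
t 2.2 holder xyz [-0.1333  0.0412  0.0817] tip z 0.0737 F [ 0.2  0.9 -0.4] w 0.6567298925668998
turn needed deg (tool) [ 0.06  0.13 -0.06]
shift tool [ 0.0008 -0.0027  0.0417] shift in aligned frame [ 0.0007 -0.0027  0.0417]
```

View pics/side1.png

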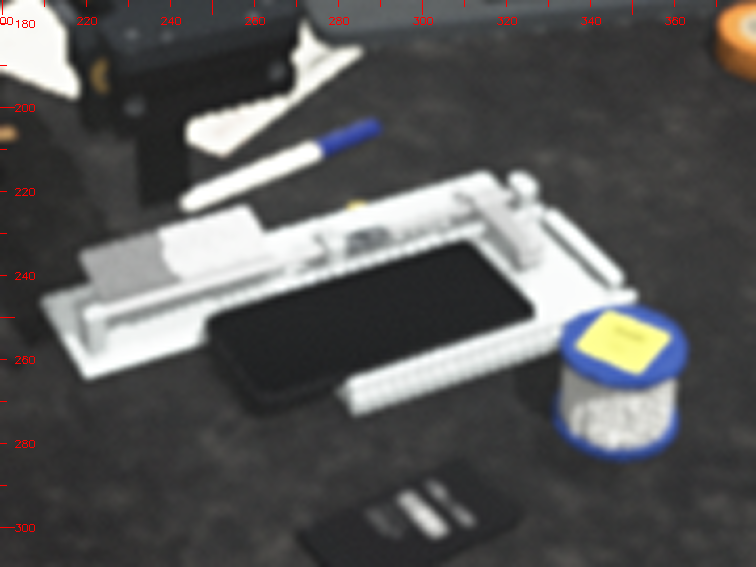

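View pics/top1.png

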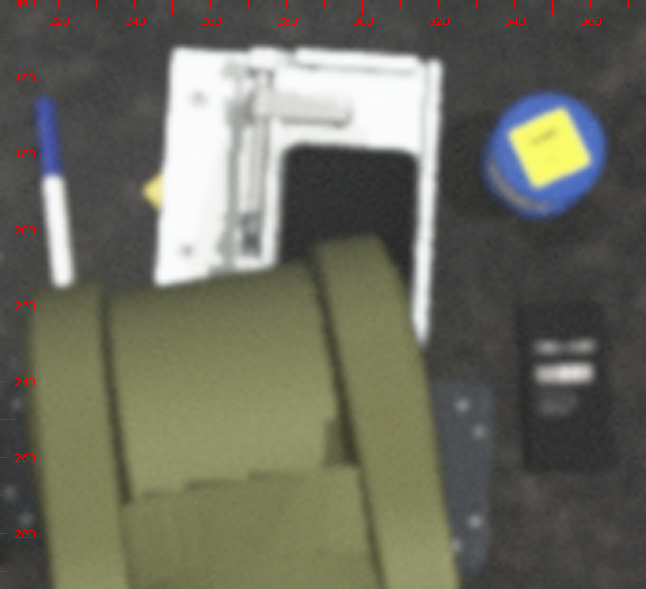

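```bash
python3 -c "
from h import *
d=load('side1');h=np.load('hold.npz')
for y in(.041-.0358,.041+.0358,.041-.0285,.041+.0285):
  for z in(.0737,.144): print(y,z,proj(d,np.r_[h['O']-.1333*h['ex']+y*h['ey'],z]))
crop(d,180,140,330,260,5,'side1b')
"
```

```text
0.005200000000000003 0.0737 [240.19398493 236.39702043]
0.005200000000000003 0.144 [238.41174707 203.3472268 ]
0.07680000000000001 0.0737 [225.78136476 216.71993422]
0.07680000000000001 0.144 [223.43015567 184.90331583]
0.0125 0.0737 [238.63690973 234.27120176]
0.0125 0.144 [236.78859572 201.34896282]
0.0695 0.0737 [227.16758203 218.61248637]
0.0695 0.144 [224.86695164 186.67215708]
```

View pics/side1b.png

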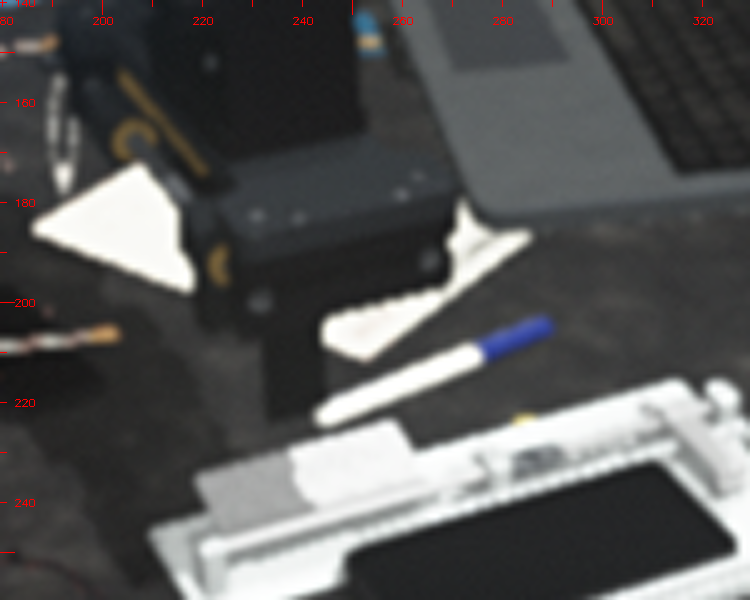

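```bash
python3 -c "
from h import *
d=load('side1');h=np.load('hold.npz')
W=lambda x,y,z:np.r_[h['O']+x*h['ex']+y*h['ey'],z]
for y in(-.054,.136):
  for x in(-.171,-.096): print(y,x,proj(d,W(x,y,.144)),proj(d,W(x,y,.2)))
for y in(-.0022,.0127,.0698,.0847):
  for x in(-.143,-.124): print('f',y,x,proj(d,W(x,y,.0737)))
t=load('top1')
for y in(-.054,.136):
  for x in(-.171,-.096): print(y,x,proj(t,W(x,y,.144)),proj(t,W(x,y,.2)))
cv2.imwrite('pics/side1full.png',cv2.resize(d['img'][60:330,120:400,::-1],None,fx=2.6,fy=2.2*1.0))
"
```

```text
-0.054 -0.171 [230.75587119 226.64551129] [228.71327802 196.3664296 ]
-0.054 -0.096 [273.15073132 214.99778294] [273.06116375 185.43472574]
0.136 -0.171 [193.69532922 175.5212548 ] [190.60222754 148.58273937]
0.136 -0.096 [230.40560003 167.43246727] [228.7633716  141.10702336]
f -0.0022 -0.143 [236.77604832 240.03008351]
f -0.0022 -0.124 [246.56198187 237.20567289]
f 0.0127 -0.143 [233.63135759 235.62156341]
f 0.0127 -0.124 [243.3106792  232.87526275]
f 0.0698 -0.143 [222.34771816 219.80302254]
f 0.0698 -0.124 [231.63778597 217.32805552]
f 0.0847 -0.143 [219.58836808 215.93468593]
f 0.0847 -0.124 [228.78164561 213.52394079]
-0.054 -0.171 [326.55795216 287.6896129 ] [330.78630766 288.98446774]
-0.054 -0.096 [328.74925159 241.2908267 ] [333.09588773 238.91496856]
0.136 -0.171 [208.92998324 280.53767764] [203.77158303 281.26232801]
0.136 -0.096 [212.52303745 234.20267689] [207.71401273 231.26714044]
```

View pics/side1full.png

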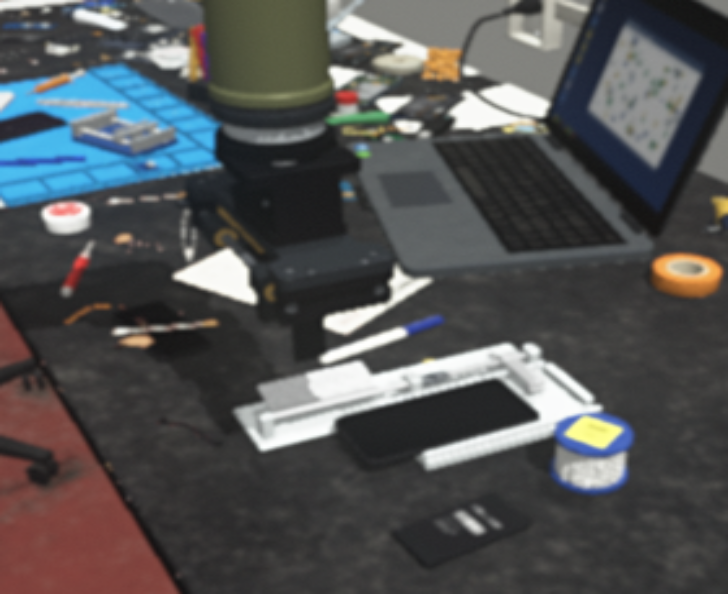

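Emit:
carry_out([
  {"offset": [0, -0.002, 0.012], "rot": [0, 0, 0], "gripper": 0.65},
  {"offset": [0, 0, 0.012], "rot": [0, 0, 0], "gripper": 0.65},
  {"offset": [0, 0, 0.012], "rot": [0, 0, 0], "gripper": 0.65},
  {"offset": [0, 0, 0], "rot": [0, 0, 0], "gripper": 0.65},
])

```text
time: 2.7
position: [0.4524, 0.0504, 0.043]
tool_rot: [-0.085, -3.138, 0.002]
ft_force: [0.2, -0.7, 0.7]
grip_width: 0.651
```

```bash
python3 snap.py 2; python3 -c "
from h import *
st([-.134,.0385,.03])
d=load('side2');crop(d,180,150,330,270,5,'side2b')
h=np.load('hold.npz')
W=lambda x,y,z:np.r_[h['O']+x*h['ex']+y*h['ey'],z]
print([proj(d,W(-.134,y,.037)).round() for y in(.003,.075)])
"
```

```text
t 2.8 holder xyz [-0.1343  0.0382  0.0441] tip z 0.0361 F [0.2 0.3 0. ] w 0.649646725071578
turn needed deg (tool) [-0.02 -0.02 -0.13]
shift tool [-0.0003  0.0003  0.0141] shift in aligned frame [-0.0003  0.0003  0.0141]
[array([241., 253.]), array([227., 233.])]
```

View pics/side2b.png

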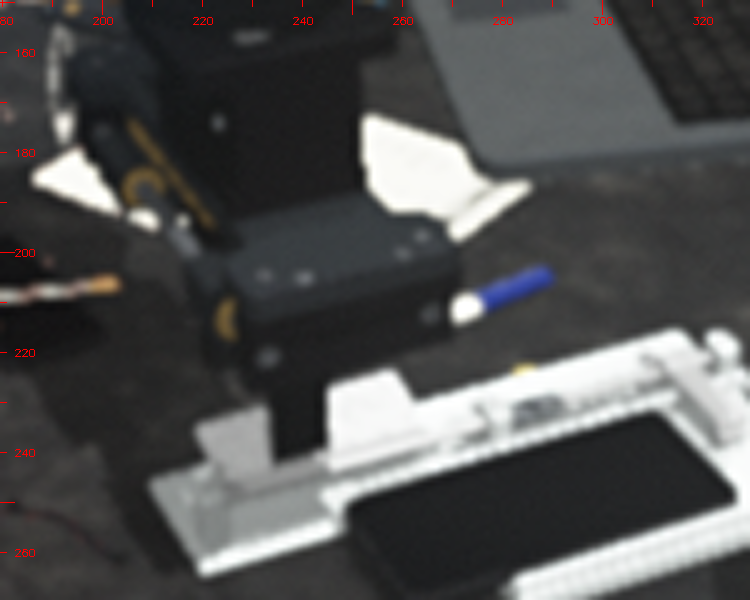

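```bash
python3 -c "
from h import *
h=np.load('hold.npz')
for n,u,v in(('side2',240,241.5),('side1',238.5,222)):
  d=load(n)
  for z in (.036,.05,.0737,.09,.1):
    p=ray(d,u,v,z)[:2]-h['O'];print(n,z,p@h['ex'],p@h['ey'])
"
```

```text
side2 0.036 -0.12157150027509044 0.038364819814875196
side2 0.05 -0.1282459783443746 0.020848524406833165
side2 0.0737 -0.1395449162188057 -0.008804061391066664
side2 0.09 -0.14731591568518668 -0.02919803390185848
side2 0.1 -0.15208340002038961 -0.04170967347903135
side1 0.036 -0.09865616761308345 0.10098180658832863
side1 0.05 -0.10595980892006081 0.08174629956271784
side1 0.0737 -0.11832383027544398 0.04918333409793373
side1 0.09 -0.12682735551142477 0.02678770806097262
side1 0.1 -0.13204424215926575 0.013048060185536258
```

View pics/top2.png

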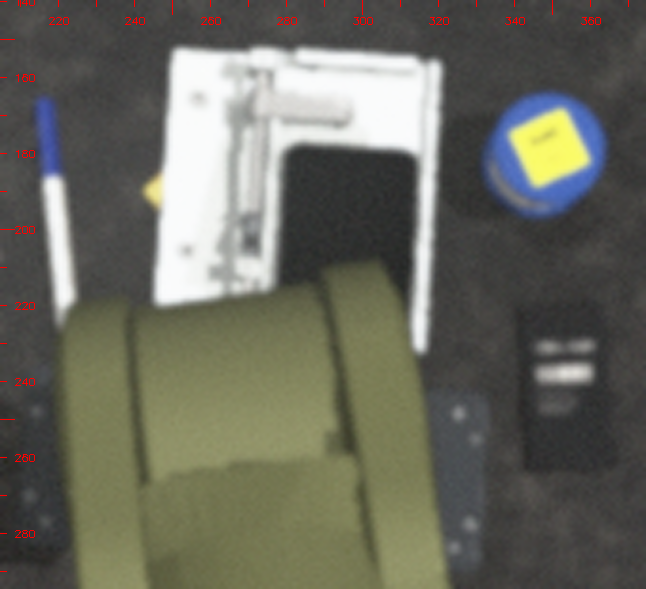

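```bash
python3 -c "
from h import *
for n in('side0','side2'):
  d=load(n);crop(d,215,215,265,270,10,n+'z')
a=cv2.imread('pics/side0z.png');b=cv2.imread('pics/side2z.png');cv2.imwrite('pics/cmp2.png',cv2.resize(np.hstack([a,b]),(800,440)))
"
```

```text
(no output)
```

View pics/cmp2.png

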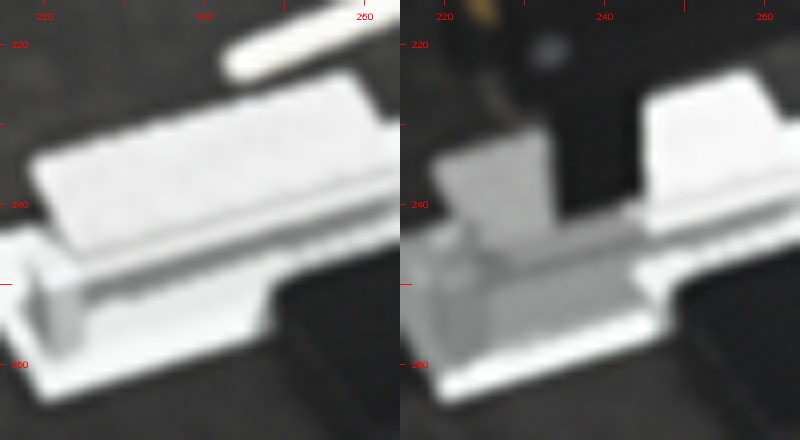

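Emit:
carry_out([
  {"offset": [0, 0, -0.02], "rot": [0, 0, 0], "gripper": 1.0},
  {"offset": [0, 0, 0], "rot": [0, 0, 0], "gripper": 1.0},
  {"offset": [0, 0, 0], "rot": [0, 0, 0], "gripper": 1.0},
  {"offset": [0, 0, 0], "rot": [0, 0, 0], "gripper": 1.0},
])

```text
time: 3.3
position: [0.4531, 0.0506, 0.0638]
tool_rot: [-0.084, -3.14, 0.0]
ft_force: [-0.2, 1.2, 0.1]
grip_width: 0.968
```

```bash
python3 snap.py 3; python3 -c "
from h import *
st([-.134,.0385,.03])
d=load('side3');crop(d,180,150,330,270,5,'side3b')
"
```

```text
t 3.4 holder xyz [-0.1346  0.0382  0.0639] tip z 0.0559 F [-0.8 -0.5  0.3] w 0.9865791083338026
turn needed deg (tool) [-0.01 -0.05 -0.13]
shift tool [-0.0007  0.0003  0.0339] shift in aligned frame [-0.0006  0.0003  0.0339]
```

View pics/side3b.png

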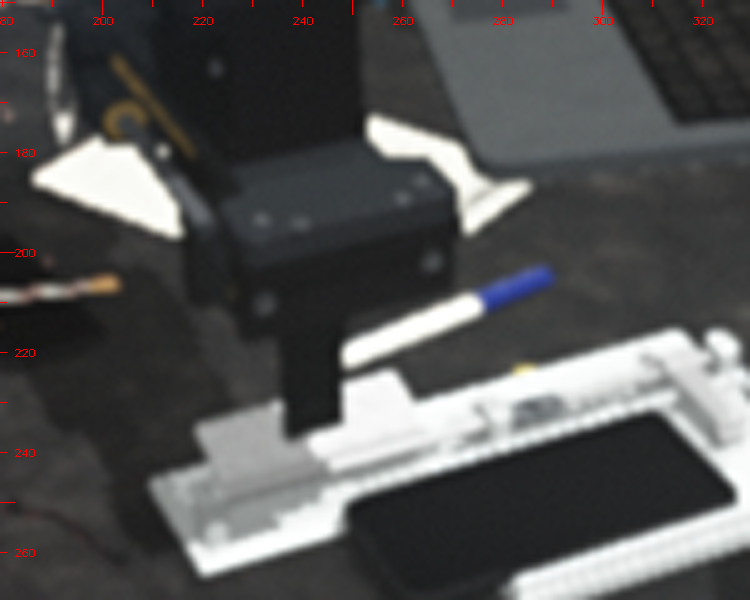

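```bash
python3 -c "
from h import *
h=np.load('hold.npz')
d=load('side3')
for z in (.056,.07,.08,.09,.1):
    p=ray(d,243,235.5,z)[:2]-h['O'];print(z,p@h['ex'],p@h['ey'])
W=lambda x,y,z:np.r_[h['O']+x*h['ex']+y*h['ey'],z]
print(proj(d,W(-.1346,-.013,.056)))
"
```

```text
0.056 -0.11881091234581856 0.02814638484979953
0.07 -0.1258367588137253 0.010207013483181043
0.08 -0.13085522057651577 -0.002606823207260734
0.09 -0.13587368233930622 -0.015420659897702398
0.1 -0.14089214410209674 -0.02823449658814418
[243.88359462 249.91463727]
```

Emit:
carry_out([
  {"offset": [0, 0, 0], "rot": [0, 0, 0], "gripper": 0.65},
  {"offset": [0, 0, 0.01], "rot": [0, 0, 0], "gripper": 0.65},
  {"offset": [0, 0, 0.01], "rot": [0, 0, 0], "gripper": 0.65},
  {"offset": [0, 0, 0.006], "rot": [0, 0, 0], "gripper": 0.65},
  {"offset": [0, 0, 0], "rot": [0, 0, 0], "gripper": 0.65},
])

```text
time: 4.03
position: [0.453, 0.0505, 0.0376]
tool_rot: [-0.085, -3.139, 0.001]
ft_force: [0.2, -0.6, 0.2]
grip_width: 0.662
```

Emit:
carry_out([
  {"offset": [0, 0, 0.004], "rot": [0, 0, 0], "gripper": 0.65},
  {"offset": [0, 0, 0.004], "rot": [0, 0, 0], "gripper": 0.65},
  {"offset": [0, 0, 0], "rot": [0, 0, 0], "gripper": 0.65},
])

```text
time: 4.4
position: [0.4533, 0.0507, 0.0301]
tool_rot: [-0.084, -3.14, 0.0]
ft_force: [-0.1, -0.5, 0.1]
grip_width: 0.649
```

```bash
python3 snap.py 4; python3 -c "
from h import *
st([-.134,.0385,.03])
d=load('side4');crop(d,180,150,330,270,5,'side4b')
"
```

```text
t 4.5 holder xyz [-0.1342  0.0383  0.0304] tip z 0.0224 F [-0.1  0.9 -0.2] w 0.6498448767840048
turn needed deg (tool) [ 0.    0.01 -0.13]
shift tool [-0.0002  0.0002  0.0004] shift in aligned frame [-0.0002  0.0002  0.0004]
```

View pics/side4b.png

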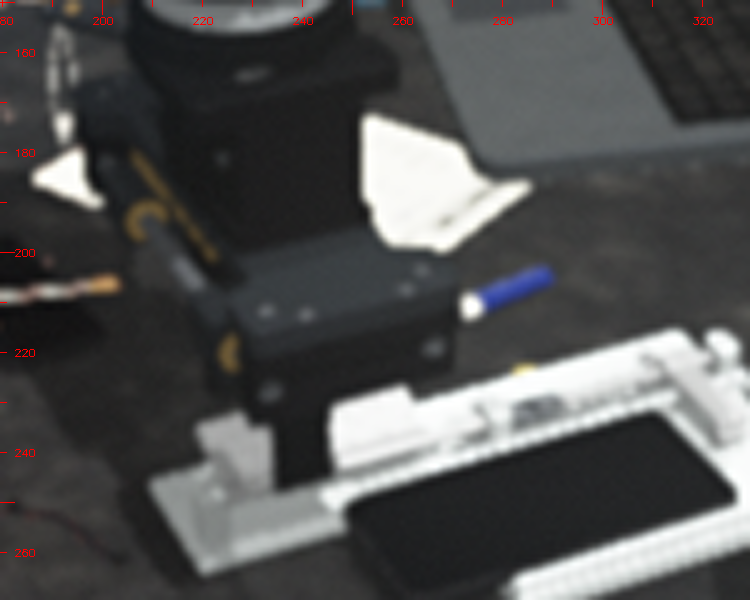

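```bash
python3 -c "
from h import *
h=np.load('hold.npz')
d=load('side4')
W=lambda x,y,z:np.r_[h['O']+x*h['ex']+y*h['ey'],z]
for y in (-.057,.133):
  for x in(-.1715,-.0965): print(y,x,[proj(d,W(x,y,z)).round(1) for z in (.092,.12,.15,.18)])
a=load('side0')
diff=np.abs(d['img'].astype(int)-a['img']).sum(2)
crop(load('side4'),215,210,275,265,10,'side4z');crop(load('side2'),215,210,275,265,10,'side2z')
x=cv2.imread('pics/side2z.png');b=cv2.imread('pics/side4z.png');cv2.imwrite('pics/cmp4.png',cv2.resize(np.hstack([x,b]),(800,367)))
"
```

```text
-0.057 -0.1715 [array([232.9, 253.6]), array([232. , 239.9]), array([231. , 224.6]), array([229.9, 208.5])]
-0.057 -0.0965 [array([273.7, 241.3]), array([273.7, 227.9]), array([273.7, 212.9]), array([273.6, 197.2])]
0.133 -0.1715 [array([196.6, 199.6]), array([195.2, 187.2]), array([193.6, 173.5]), array([192. , 159.1])]
0.133 -0.0965 [array([232.2, 191. ]), array([231.4, 178.9]), array([230.6, 165.4]), array([229.7, 151.4])]
```

View pics/cmp4.png

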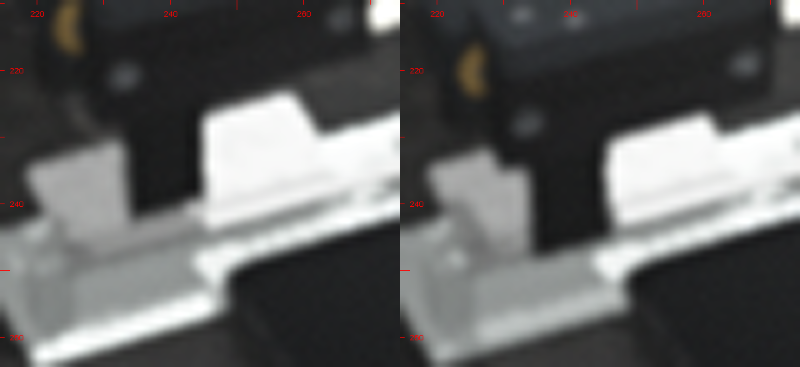

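View pics/top4.png

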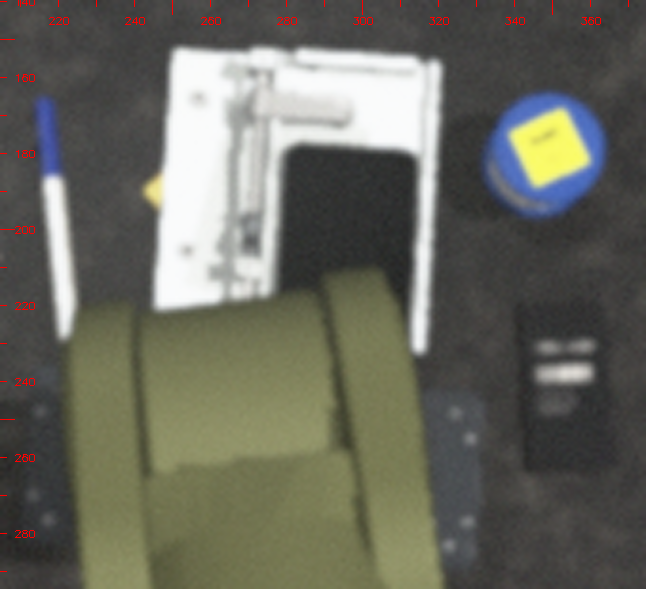

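```bash
python3 -c "
from h import *
h=np.load('hold.npz')
s=load('side4');t=load('top4')
K=lambda d:np.array([[f(d),0,d['cx']],[0,f(d),d['cy']],[0,0,1]])@np.c_[d['R'],d['t']]
for a,b in(((264,203),(324.5,248.5)),((260,207),(328.5,255)),((240.5,212.5),(328,278)),((232.5,211.5),(323,283.5))):
  X=cv2.triangulatePoints(K(s),K(t),np.array(a,float),np.array(b,float)).ravel();X=X[:3]/X[3]
  q=X[:2]-h['O'];print(q@h['ex'],q@h['ey'],X[2],'reproj',proj(s,X)-a,proj(t,X)-b)
p=ray(s,240,247,.0224)[:2]-h['O'];print(p@h['ex'],p@h['ey'])
"
```

```text
-0.10892597875552427 -0.045483476552279925 0.16608216051727093 reproj [-0.33244071  0.04094375] [ 0.13053297 -0.27990453]
-0.1189716560591527 -0.05230214245298647 0.1651445658498474 reproj [-0.16570374  0.0196418 ] [ 0.06353246 -0.13819821]
-0.1542854337222913 -0.053455694591298335 0.16547344288969532 reproj [-0.72452068  0.06612795] [ 0.26062272 -0.5999973 ]
-0.1639092689519777 -0.04575539687605045 0.16575094563779116 reproj [-0.2585399   0.02171395] [ 0.09119035 -0.21585394]
-0.12194342428478402 0.03901440480460987
```

Emit:
carry_out([
  {"offset": [0, 0, 0.004], "rot": [0, 0, 0], "gripper": 0.65},
  {"offset": [0, 0, 0.004], "rot": [0, 0, 0], "gripper": 0.65},
  {"offset": [0, 0, 0], "rot": [0, 0, 0], "gripper": 0.65},
])

```text
time: 4.88
position: [0.4532, 0.0506, 0.0219]
tool_rot: [-0.084, -3.14, 0.0]
ft_force: [-1.9, 0.5, 0.2]
grip_width: 0.652
```

```bash
python3 snap.py 5; python3 -c "
from h import *
st([-.134,.0385,.03])
d=load('side5');crop(d,200,190,340,270,5.6,'side5b')
"
```

```text
t 4.975 holder xyz [-0.1343  0.0383  0.0223] tip z 0.0143 F [-1.1 -0.2 -0.3] w 0.6511806380989822
turn needed deg (tool) [-0.   -0.01 -0.13]
shift tool [-0.0003  0.0002 -0.0077] shift in aligned frame [-0.0003  0.0002 -0.0077]
```

View pics/side5b.png

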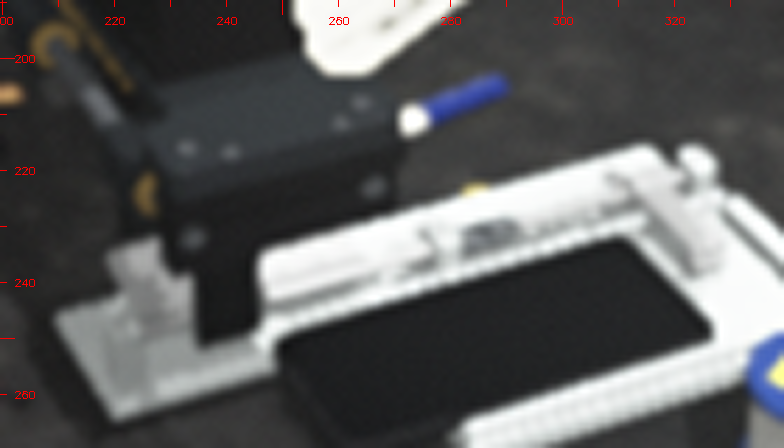

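```bash
python3 -c "
from h import *
h=np.load('hold.npz')
for n,u,v in(('side5',240.5,250.8),('side4',240.5,247.2),('side2',240,241.5)):
  d=load(n)
  for z in np.arange(.03,.07,.005):
    p=ray(d,u,v,z)[:2]-h['O'];print(n,z.round(3),(p@h['ex']).round(4),(p@h['ey']).round(4))
"
```

```text
side5 0.03 -0.1292 0.0185
side5 0.035 -0.1314 0.0125
side5 0.04 -0.1337 0.0065
side5 0.045 -0.136 0.0005
side5 0.05 -0.1383 -0.0055
side5 0.055 -0.1406 -0.0115
side5 0.06 -0.1429 -0.0174
side5 0.065 -0.1451 -0.0234
side5 0.07 -0.1474 -0.0294
side4 0.03 -0.1249 0.0287
side4 0.035 -0.1272 0.0227
side4 0.04 -0.1295 0.0166
side4 0.045 -0.1318 0.0105
side4 0.05 -0.1342 0.0044
side4 0.055 -0.1365 -0.0017
side4 0.06 -0.1388 -0.0078
side4 0.065 -0.1411 -0.0139
side4 0.07 -0.1434 -0.02
side2 0.03 -0.1187 0.0459
side2 0.035 -0.1211 0.0396
side2 0.04 -0.1235 0.0334
side2 0.045 -0.1259 0.0271
side2 0.05 -0.1282 0.0208
side2 0.055 -0.1306 0.0146
side2 0.06 -0.133 0.0083
side2 0.065 -0.1354 0.0021
side2 0.07 -0.1378 -0.0042
```

Emit:
carry_out([
  {"offset": [0, 0, 0.004], "rot": [0, 0, 0], "gripper": 0.65},
  {"offset": [0, 0, 0.004], "rot": [0, 0, 0], "gripper": 0.65},
  {"offset": [0, 0, 0.004], "rot": [0, 0, 0], "gripper": 0.65},
  {"offset": [0, 0, 0], "rot": [0, 0, 0], "gripper": 0.65},
])

```text
time: 5.48
position: [0.4532, 0.0506, 0.0099]
tool_rot: [-0.084, -3.14, 0.0]
ft_force: [-0.5, -0.3, -0.1]
grip_width: 0.651
```

```bash
python3 snap.py 6; python3 -c "
from h import *
st([-.134,.0385,.03])
d=load('side6');crop(d,200,190,340,270,5.6,'side6b')
"
```

```text
t 5.575 holder xyz [-0.1343  0.0383  0.0103] tip z 0.0023 F [0.6 0.1 0.1] w 0.6477930808380837
turn needed deg (tool) [-0.   -0.   -0.13]
shift tool [-0.0003  0.0002 -0.0197] shift in aligned frame [-0.0003  0.0002 -0.0197]
```

View pics/side6b.png

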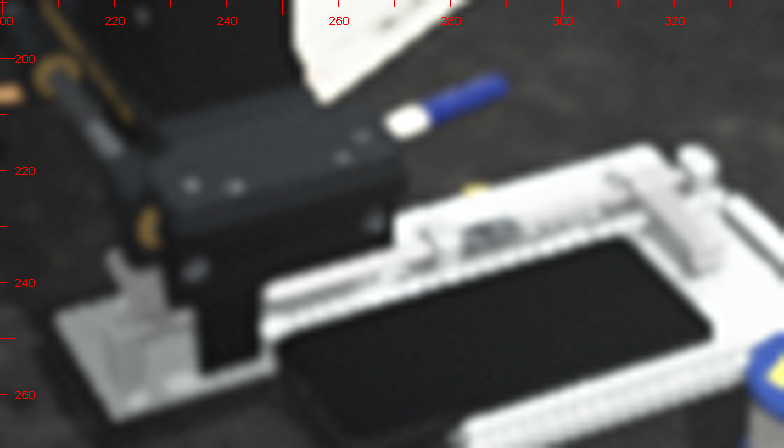

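Emit:
carry_out([
  {"offset": [0, 0, 0.004], "rot": [0, 0, 0], "gripper": 0.65},
  {"offset": [0, 0, 0.004], "rot": [0, 0, 0], "gripper": 0.65},
  {"offset": [0, 0, 0], "rot": [0, 0, 0], "gripper": 0.65},
])

```text
time: 5.95
position: [0.4532, 0.0506, 0.0019]
tool_rot: [-0.084, -3.14, 0.0]
ft_force: [-0.2, 0.0, -0.3]
grip_width: 0.649
```

```bash
python3 snap.py 7; python3 -c "
from h import *
st([-.134,.0385,.03])
d=load('side7');crop(d,200,190,340,270,5.6,'side7b')
"
```

```text
t 6.05 holder xyz [-0.1343  0.0383  0.0023] tip z -0.0057 F [ 0.5  0.7 -0.1] w 0.6464147028254432
turn needed deg (tool) [-0.   -0.01 -0.13]
shift tool [-0.0003  0.0002 -0.0277] shift in aligned frame [-0.0003  0.0002 -0.0277]
```

View pics/side7b.png

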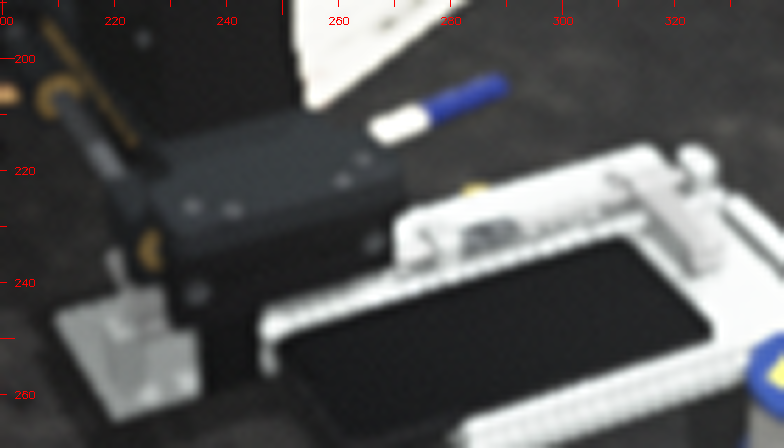

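Emit:
carry_out([
  {"offset": [0, 0, 0.004], "rot": [0, 0, 0], "gripper": 0.65},
  {"offset": [0, 0, 0], "rot": [0, 0, 0], "gripper": 0.65},
])

```text
time: 6.3
position: [0.4536, 0.0507, -0.0017]
tool_rot: [0.085, 3.14, 0.0]
ft_force: [-0.8, -0.6, 1.1]
grip_width: 0.647
```

Emit:
carry_out([
  {"offset": [0, 0, 0.004], "rot": [0, 0, 0], "gripper": 0.65},
  {"offset": [0, 0, 0], "rot": [0, 0, 0], "gripper": 0.65},
])

```text
time: 6.55
position: [0.4538, 0.0504, -0.0057]
tool_rot: [0.085, 3.14, -0.0]
ft_force: [-0.0, -1.1, 2.8]
grip_width: 0.653
```

```bash
python3 snap.py 8; python3 -c "
from h import *
st([-.134,.0385,.03])
d=load('side8');crop(d,200,190,340,270,5.6,'side8b')
"
```

```text
t 6.65 holder xyz [-0.1341  0.0381 -0.0055] tip z -0.0135 F [-0.7 -1.3  2. ] w 0.6462348189459948
turn needed deg (tool) [-0.01  0.02 -0.14]
shift tool [-0.0001  0.0004 -0.0355] shift in aligned frame [-0.0001  0.0004 -0.0355]
```

View pics/side8b.png

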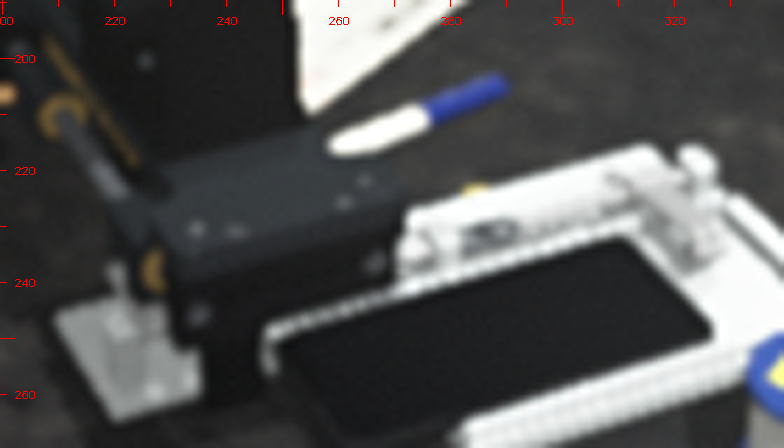

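Emit:
carry_out([
  {"offset": [0, 0, 0.003], "rot": [0, 0, 0], "gripper": 0.65},
  {"offset": [0, 0, 0.001], "rot": [0, 0, 0], "gripper": 0.65},
  {"offset": [0, 0, 0], "rot": [0, 0, 0], "gripper": 0.65},
])

```text
time: 7.02
position: [0.4539, 0.0506, -0.0095]
tool_rot: [0.085, 3.14, 0.0]
ft_force: [0.7, -2.6, 5.1]
grip_width: 0.649
```

Emit:
carry_out([
  {"offset": [0, 0, 0.0015], "rot": [0, 0, 0], "gripper": 0.65},
  {"offset": [0, 0, 0], "rot": [0, 0, 0], "gripper": 0.65},
])

```text
time: 7.28
position: [0.454, 0.0507, -0.0102]
tool_rot: [0.085, 3.14, 0.001]
ft_force: [-2.3, -2.2, 11.2]
grip_width: 0.649
```

```bash
python3 snap.py 9; python3 -c "
from h import *
st([-.134,.0385,.03])
d=load('side9');crop(d,200,190,340,270,5.6,'side9b')
"
```

```text
t 7.375 holder xyz [-0.1338  0.0383 -0.0102] tip z -0.0182 F [-2.4 -3.1 12.1] w 0.6475814646986456
turn needed deg (tool) [ 0.03  0.03 -0.14]
shift tool [ 0.0002  0.0002 -0.0402] shift in aligned frame [ 0.0002  0.0002 -0.0402]
```

View pics/side9b.png

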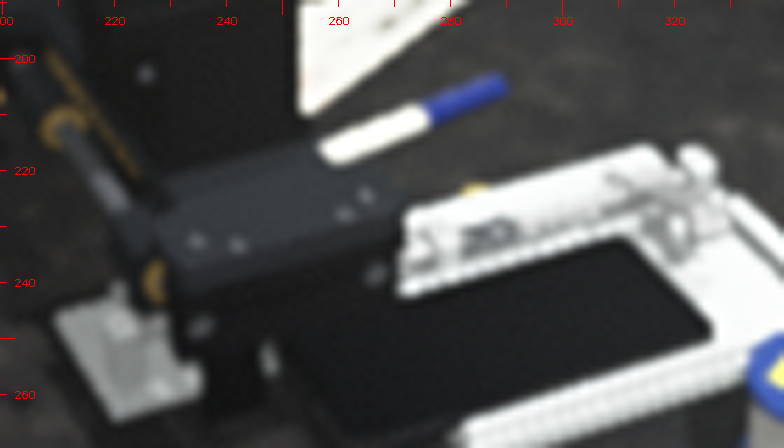

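Emit:
carry_out([
  {"offset": [-0.003, 0, -0.0003], "rot": [0, 0, -0.1], "gripper": 0.65},
  {"offset": [-0.003, 0, 0], "rot": [0, 0, 0], "gripper": 0.65},
  {"offset": [-0.003, 0, 0], "rot": [0, 0, 0], "gripper": 0.65},
  {"offset": [-0.003, 0, 0], "rot": [0, 0, 0], "gripper": 0.65},
  {"offset": [-0.003, 0, 0], "rot": [0, 0, 0], "gripper": 0.65},
  {"offset": [-0.003, 0, 0], "rot": [0, 0, 0], "gripper": 0.65},
  {"offset": [0, 0, 0], "rot": [0, 0, 0], "gripper": 0.65},
])

```text
time: 8.25
position: [0.4701, 0.0511, -0.0103]
tool_rot: [-0.081, -3.137, -0.003]
ft_force: [-5.7, 0.6, 13.8]
grip_width: 0.651
```

```bash
python3 snap.py 10; python3 -c "
from h import *
st([-.0825,.0385,.03])
d=load('side10');crop(d,200,190,340,270,5.6,'side10b')
"
```

```text
t 8.35 holder xyz [-0.1178  0.0396 -0.0103] tip z -0.0183 F [-6.4  0.  13.4] w 0.6514580895983534
turn needed deg (tool) [ 0.09 -0.19  0.01]
shift tool [-0.0351 -0.001  -0.0404] shift in aligned frame [-0.0353 -0.0011 -0.0403]
```

View pics/side10b.png

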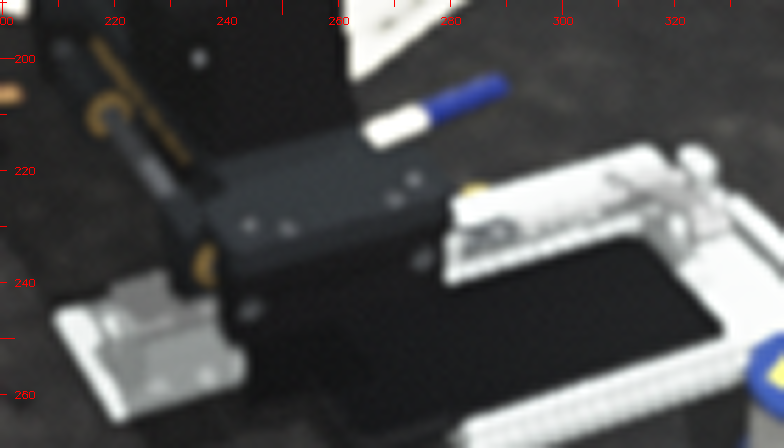

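View pics/top10.png

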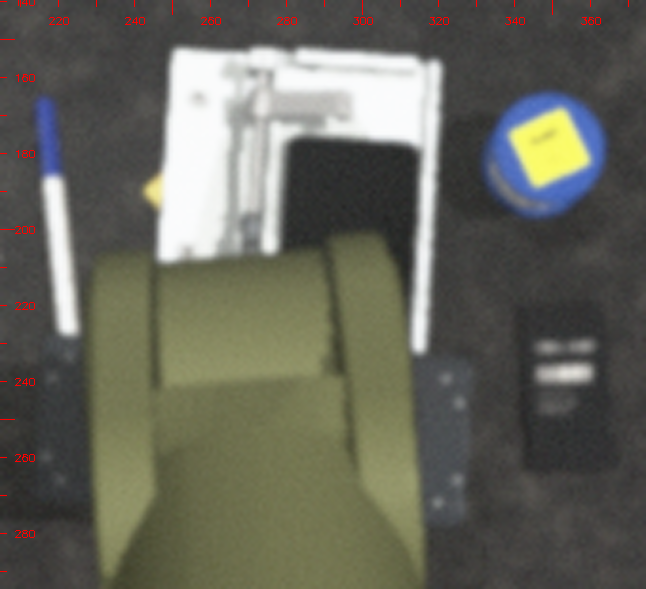

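Emit:
carry_out([
  {"offset": [-0.004, 0, -0.0003], "rot": [0, 0, 0], "gripper": 0.65},
  {"offset": [-0.004, 0, 0], "rot": [0, 0, 0], "gripper": 0.65},
  {"offset": [-0.004, 0, 0], "rot": [0, 0, 0], "gripper": 0.65},
  {"offset": [-0.004, 0, 0], "rot": [0, 0, 0], "gripper": 0.65},
  {"offset": [0, 0, 0], "rot": [0, 0, 0], "gripper": 0.65},
])

```text
time: 8.98
position: [0.4865, 0.0502, -0.0102]
tool_rot: [-0.081, -3.138, -0.003]
ft_force: [-5.4, 0.0, 10.4]
grip_width: 0.648
```

```bash
python3 snap.py 11; python3 -c "
from h import *
st([-.0825,.0385,.03])
d=load('side11');crop(d,200,190,340,270,5.6,'side11b')
"
```

```text
t 9.075 holder xyz [-0.1013  0.0395 -0.0101] tip z -0.0181 F [-3.6 -1.  10.9] w 0.6511633028886228
turn needed deg (tool) [ 0.09 -0.13  0.01]
shift tool [-0.0187 -0.001  -0.0402] shift in aligned frame [-0.0188 -0.001  -0.0401]
```

View pics/side11b.png

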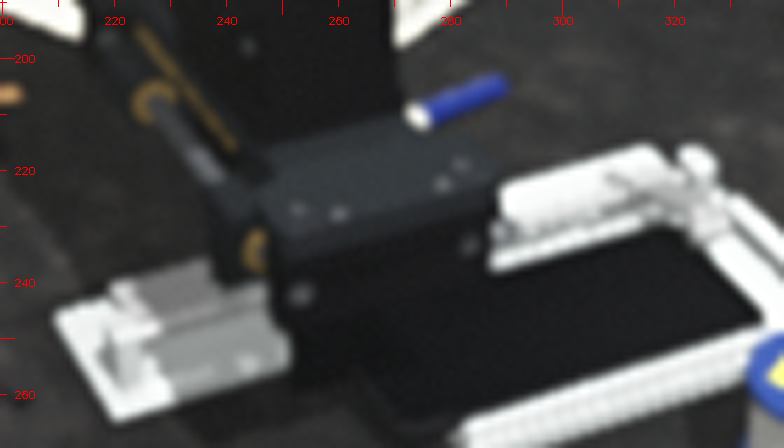

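Emit:
carry_out([
  {"offset": [-0.004, 0, 0], "rot": [0, 0, 0], "gripper": 0.65},
  {"offset": [-0.004, 0, 0], "rot": [0, 0, 0], "gripper": 0.65},
  {"offset": [-0.004, 0, 0], "rot": [0, 0, 0], "gripper": 0.65},
  {"offset": [-0.004, 0, 0], "rot": [0, 0, 0], "gripper": 0.65},
  {"offset": [0, 0, 0], "rot": [0, 0, 0], "gripper": 0.65},
])

```text
time: 9.7
position: [0.5025, 0.0495, -0.0101]
tool_rot: [-0.081, -3.138, -0.003]
ft_force: [-4.1, 0.5, 10.8]
grip_width: 0.651
```

Emit:
carry_out([
  {"offset": [-0.0015, 0, 0], "rot": [0, 0, 0], "gripper": 0.65},
  {"offset": [0, 0, 0], "rot": [0, 0, 0], "gripper": 0.65},
])

```text
time: 9.95
position: [0.5032, 0.0494, -0.0102]
tool_rot: [-0.08, -3.137, -0.003]
ft_force: [-6.5, 1.1, 12.4]
grip_width: 0.647
```

```bash
python3 snap.py 12; python3 -c "
from h import *
st([-.0825,.0385,.03])
d=load('side12');crop(d,200,190,340,270,5.6,'side12b')
"
```

```text
t 10.05 holder xyz [-0.0847  0.0396 -0.0102] tip z -0.0182 F [-5.1  0.3 12.3] w 0.6495605791071118
turn needed deg (tool) [ 0.09 -0.22  0.02]
shift tool [-0.002  -0.001  -0.0402] shift in aligned frame [-0.0022 -0.0011 -0.0402]
```

View pics/top12.png

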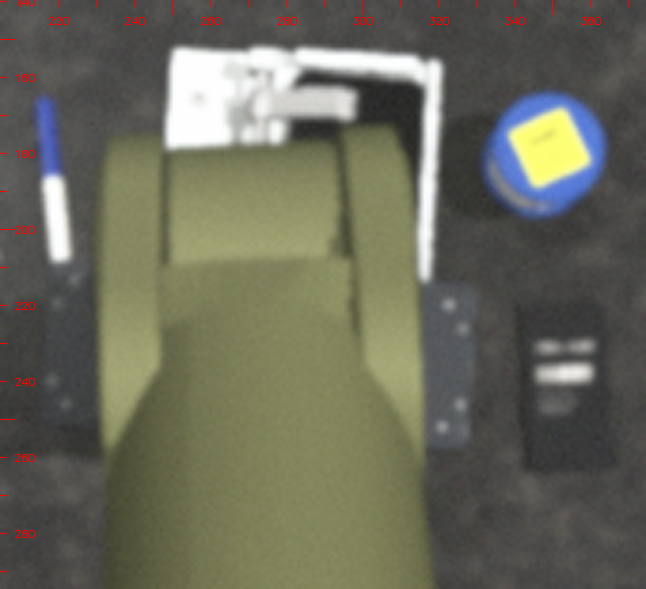

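View pics/side12b.png

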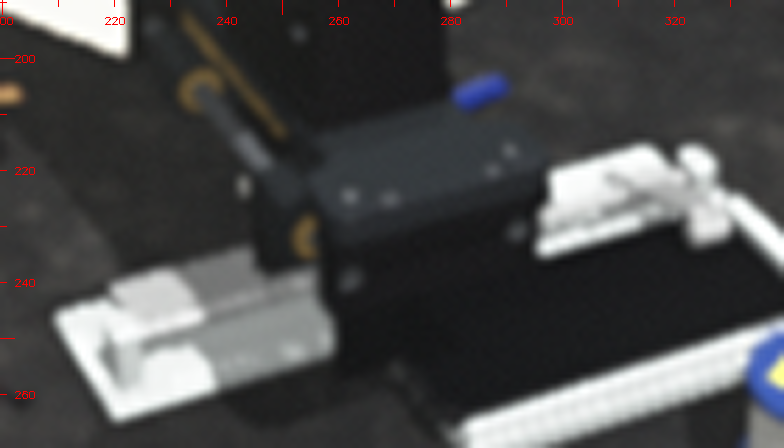

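Emit:
carry_out([
  {"offset": [-0.0015, 0, 0], "rot": [0, 0, 0], "gripper": 0.65},
  {"offset": [0, 0, 0], "rot": [0, 0, 0], "gripper": 0.65},
])

```text
time: 10.3
position: [0.5047, 0.0493, -0.0102]
tool_rot: [-0.08, -3.137, -0.003]
ft_force: [-5.7, 0.6, 12.6]
grip_width: 0.647
```

Emit:
carry_out([
  {"offset": [-0.001, 0, 0], "rot": [0, 0, 0], "gripper": 0.65},
  {"offset": [0, 0, 0], "rot": [0, 0, 0], "gripper": 0.65},
])

```text
time: 10.55
position: [0.5048, 0.0493, -0.0102]
tool_rot: [-0.081, -3.135, -0.003]
ft_force: [-7.3, 0.9, 14.6]
grip_width: 0.65
```

Emit:
carry_out([
  {"offset": [-0.001, 0, 0], "rot": [0, 0, 0], "gripper": 0.65},
  {"offset": [0, 0, 0], "rot": [0, 0, 0], "gripper": 0.65},
])

```text
time: 10.8
position: [0.5049, 0.0493, -0.0102]
tool_rot: [-0.081, -3.133, -0.003]
ft_force: [-10.1, 0.5, 16.3]
grip_width: 0.655
```

Emit:
carry_out([
  {"offset": [-0.0015, 0, 0], "rot": [0, 0, 0], "gripper": 0.65},
  {"offset": [0, 0, 0], "rot": [0, 0, 0], "gripper": 0.65},
])

```text
time: 11.05
position: [0.505, 0.0493, -0.0103]
tool_rot: [-0.081, -3.13, -0.003]
ft_force: [-13.9, -0.7, 21.0]
grip_width: 0.648
```

Run:
```python
from h import *
import subprocess;subprocess.run(['python3','snap.py','13'])
st([-.0825,.0385,.03])
crop(load('side13'),290,190,370,260,8,'side13b')
crop(load('top13'),255,145,325,185,10,'top13b')
```

```text
t 11.15 holder xyz [-0.0829  0.0395 -0.0103] tip z -0.0183 F [-14.8  -0.2  20.8] w 0.651034885739044
turn needed deg (tool) [ 0.1  -0.6  -0.01]
shift tool [ 0.0001 -0.001  -0.0403] shift in aligned frame [-0.0004 -0.001  -0.0403]
```

View pics/side13b.png

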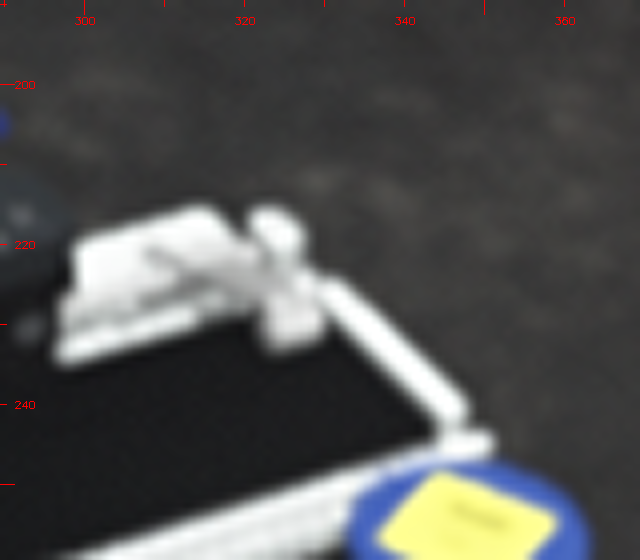

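View pics/top13b.png

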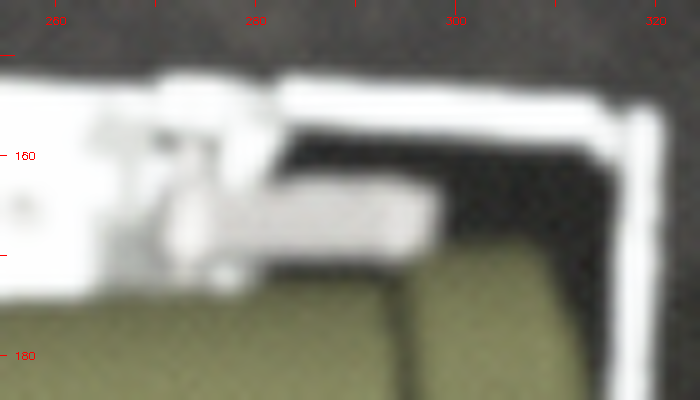

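Emit:
carry_out([
  {"offset": [0.003, 0, 0], "rot": [0, 0, 0], "gripper": 0.65},
  {"offset": [0.003, 0, 0], "rot": [0, 0, 0], "gripper": 0.65},
  {"offset": [0.004, 0, 0], "rot": [0, 0, 0], "gripper": 0.65},
  {"offset": [0.004, 0, 0], "rot": [0, 0, 0], "gripper": 0.65},
  {"offset": [0.004, 0, 0], "rot": [0, 0, 0], "gripper": 0.65},
  {"offset": [0, 0, 0], "rot": [0, 0, 0], "gripper": 0.65},
])

```text
time: 11.9
position: [0.4927, 0.0493, -0.01]
tool_rot: [0.082, 3.139, 0.002]
ft_force: [1.3, 0.8, 7.7]
grip_width: 0.655
```

Run:
```python
from h import *
import subprocess;subprocess.run(['python3','snap.py','14'])
st([-.1,.0385,.03])
crop(load('side14'),220,190,360,270,5.6,'side14b')
```

```text
t 12.0 holder xyz [-0.0952  0.0389 -0.01  ] tip z -0.018 F [0.8 0.3 7.2] w 0.6483757388323257
turn needed deg (tool) [ 0.06  0.08 -0.02]
shift tool [ 0.0048 -0.0004 -0.04  ] shift in aligned frame [ 0.0048 -0.0004 -0.04  ]
```

View pics/side14b.png

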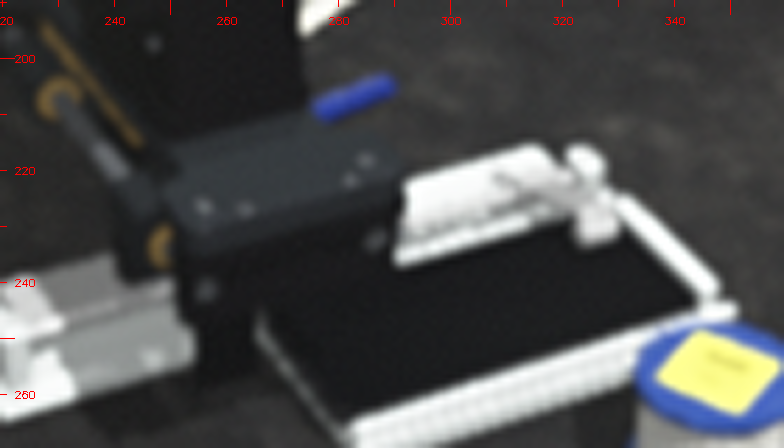

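Emit:
carry_out([
  {"offset": [0, 0, -0.002], "rot": [0, 0, 0], "gripper": 0.65},
  {"offset": [0, 0, -0.002], "rot": [0, 0, 0], "gripper": 0.65},
  {"offset": [0, 0, -0.002], "rot": [0, 0, 0], "gripper": 0.65},
  {"offset": [0, 0, -0.003], "rot": [0, 0, 0], "gripper": 0.65},
  {"offset": [0, 0, -0.006], "rot": [0, 0, 0], "gripper": 0.65},
  {"offset": [0, 0, -0.02], "rot": [0, 0, 0], "gripper": 0.65},
  {"offset": [0, 0, -0.04], "rot": [0, 0, 0], "gripper": 0.65},
  {"offset": [0, 0, -0.05], "rot": [0, 0, 0], "gripper": 0.65},
  {"offset": [0.03, 0, -0.03], "rot": [0, 0, 0], "gripper": 0.65},
  {"offset": [0, 0.03, -0.02], "rot": [0, 0, 0], "gripper": 0.65},
])

```text
time: 13.25
position: [0.4629, 0.0784, 0.1665]
tool_rot: [0.088, 3.139, 0.002]
ft_force: [0.4, -0.0, -0.1]
grip_width: 0.648
```

Emit:
carry_out([
  {"offset": [0, 0.055, 0], "rot": [0, 0, 0], "gripper": 0.65},
  {"offset": [0, 0.055, 0], "rot": [0, 0, 0], "gripper": 0.65},
  {"offset": [0, 0.055, 0], "rot": [0, 0, 0], "gripper": 0.65},
  {"offset": [0, 0.055, 0], "rot": [0, 0, 0], "gripper": 0.65},
  {"offset": [0, 0, 0], "rot": [0, 0, 0], "gripper": 0.65},
  {"offset": [0, 0, 0], "rot": [0, 0, 0], "gripper": 0.65},
])

```text
time: 14.0
position: [0.475, 0.299, 0.1642]
tool_rot: [-0.082, -3.14, 0.002]
ft_force: [1.5, -1.2, -0.4]
grip_width: 0.653
```

Run:
```python
from h import *
import subprocess;subprocess.run(['python3','snap.py','15'])
st([-.1,.0385,.03])
crop(load('side15'),200,195,380,325,4.2,'side15b')
```

```text
t 14.1 holder xyz [-0.1251  0.2865  0.1646] tip z 0.1566 F [ 1.  -0.7 -0.1] w 0.6490291603190659
turn needed deg (tool) [-0.04  0.01 -0.17]
shift tool [-0.0258 -0.2478  0.1347] shift in aligned frame [-0.0251 -0.248   0.1346]
```

View pics/side15b.png

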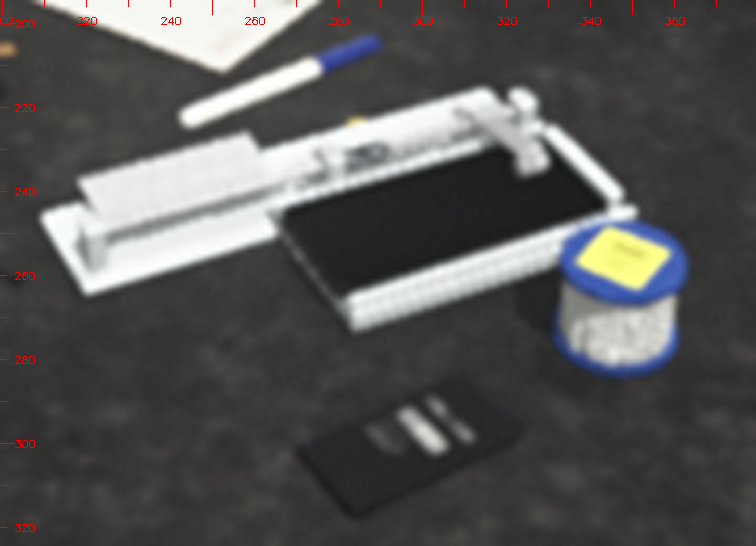

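View pics/top15.png

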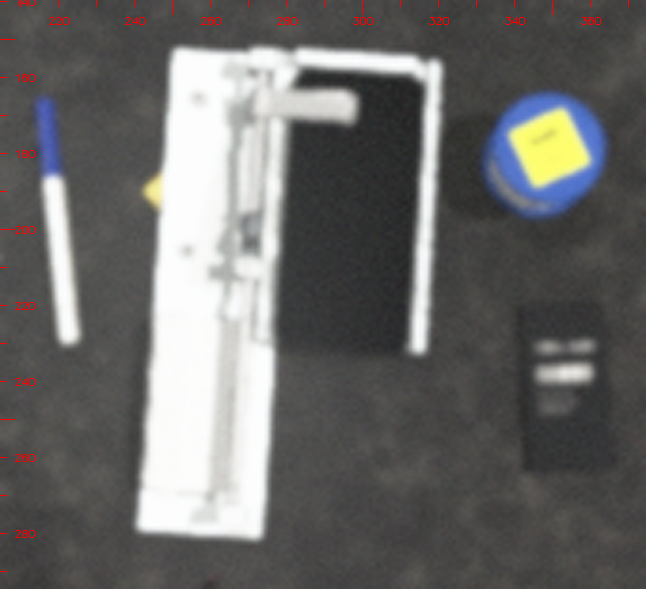

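```bash
python3 -c "
from bench import workorder
print(workorder.close_job())"
```

```text
the job is handed in; nothing more can be done
None
```

The phone is home against the end stop with the clip sprung down onto it, and I handed the job in at about 14 s.

- **What I did:** I pressed the lever to its rigid stop with one fingertip. With the other fingertip I pushed the phone's rear edge under the raised nose, then drew back about 12 mm with the lever still down. Then I let the lever up slowly and moved clear.
- **Home check:** At the end of the push the tool stopped at holder x = -0.083, where -0.0825 was expected. The push force rose to about 15 N without further movement, and Fz peaked at about 21 N.
- **Last pictures:** The phone's front edge touches the stop with no visible gap, the nose rests on the phone, and the lever is partly raised. The spool, battery and pen look unmoved. I did not measure the gap or the clip angle in numbers.
- **A disagreement:** The pictures, and later the contact with the lever, put the fingertips about 30 mm higher than the reported tool height implied. With the lever fully down, the tip height worked out from the reported pose was -18 mm, while the lever top is at +13 mm. I went by the pictures and the contact force for height; x and y agreed with the pictures.

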